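# Load a sample puck into the thickness gauge

### The job

Take the black puck with white flecks that stands on the bench (not one from the tray) and put it into the blue thickness gauge: stand it on the gauge's plate in front of the mouth and slide it in under the head until it is fully home against the stop, lying flat on the plate. Leave the brown puck and the white puck where they are.

Things in the scene. Friction and masses are not known exactly. Their poses are not given: they have to be found in the camera images.
- speckled_centre (a point): centre (half-way up) of the loose cast puck to be gauged: black with white flecks, a round disc 50 mm in diameter and 36 mm high, standing flat on the bench, 0.15 kg; z is its axis
- brown_centre (a point): centre of the loose brown puck, 50 mm in diameter, 36 mm high; a bystander, to be left alone
- white_centre (a point): centre of the loose white puck, 44 mm in diameter, 25 mm high; a bystander, to be left alone
- gauge: Blue gauge, fixed. Origin on the bench under the centre of a fully home 50 mm puck; x points into the gauge, y left, z up. Flat head, 90 wide, over x -15 to 47: underside 52, top 66 mm above the bench. Lane between the cheeks below it: 66 mm wide. Stop's face at x 25.5. A home puck shows 10 mm before the head, so fingertips staying outside can push it home
- gauge_mark (a point): centre of the black ring (56 mm across) printed on the gauge's 6 mm thick, 130 mm wide plate, at plate-top height, 90 mm before the gauge's origin: set the puck down here, then push it along the gauge's x. Low flared guides (tops 22 mm above the bench) begin 54 mm past it, 90 mm apart, narrowing to the lane. Axes as the gauge's
Not all that is in view belongs to the job. What is shaped like the part that bears speckled_centre but pink or yellow is not meant. Of the things that look like the gauge, the larger one is meant.

How it is judged:
By the outcome, as a careful person would: the job done as asked, in the order asked, and still so for the second after the job is handed in, with the robot touching nothing.
It also fails if it takes over 51 s, if anything falls off the work surface, if the arm or the gripper's body presses on something with over 40 N, if the wrist force passes 120 N, or if a joint passes its speed limit or range.

### The arm

A 7-joint arm with a two-finger parallel gripper is mounted at the origin on a cart in front of the work surface, level with it; the furniture and walls round the work are solid. World frame = base frame: x ahead of the robot, y to its left, z up, the work surface at z = 0. Lengths are in m, angles in rad, forces in N, time in s.
With the tool pointing down it reaches from about 0.35 to 0.9 m from the base axis. Payload 8.1 kg.
Tool frame: the origin (TCP) lies midway between the tips of the shut fingers; the grasp point (between the pads) lies 19 mm behind it; z points along the fingers, y is the line along which they close (so a half turn about z gives the same grasp; the last joint's range is limited). The gripper opens to 85 mm and grips with 20 to 120 N. Pads are 22 mm wide; open, the fingers measure 114 mm over their backs; the gripper's body (76 mm by 85 mm) begins 54 mm behind the grasp point. The pads swing forward as they close: fully open they stand 13 mm farther back than shut.
Start: joints at [1.195, 0.434, 0.025, 1.573, -0.012, 1.134, -0.075], TCP at [0.168, -0.602, 0.231] pointing down, gripper open.
Joint ranges: [-2.62, 2.62], [-0.44, 2.09], [-1.27, 1.32], [0.08, 2.57], [-1.32, 4.46], [0.12, 2], [-2.74, 2.74]. Speed limits (rad/s): [2.22, 2.22, 3.01, 3.01, 3.14, 3.14, 3.14].

### API

Orientations are given as a unit quaternion [w, x, y, z].
In Python, from station import * gives the robot as it stands. The module is installed in compiled form; this text tells all that it offers.
- The arm moves only by the shell command python3 -m pendant 'ROWS'. ROWS is JSON, a list of rows, each a list of 7 numbers: the turn, a rotation vector about the tool's x, y, z in rad, then the shift along the tool's x, y, z in cm, then the closure, from 0 (fully open) to 1 (shut). A call has 1 to 5 rows; each row shifts and turns the commanded pose from where the row before left it, along the tool's axes as they then stand; what a row does not reach is not made up. A row lasts 1/12 s, in which the tool goes at most 41.7 mm and 7.16 degrees, less where a joint would pass 70% of its speed; a pose out of reach is approached as far as the arm can. A call with a gripper value outside its range is refused whole. The fingers move at their own pace and stop on an object; the grip force is fixed at half the most. Time passes only in rows, so rows that do not move let the fingers close. It gives the time, the measured TCP pose, the force, the opening and the grip force at its end, in the units of the state.
- get_state(): the state, without advancing time (a new reading comes with each control period).
- grab_frame(name): name is "scene" or "side" or "wrist"; returns a dict with "color" (400x640x3 uint8, red, green, blue), "vfov" (degrees; the focal length in pixels is half the picture's height over the tangent of half this angle, whatever the lens; pixels are square), "cx", "cy" (the principal point, pixels), "rvec" (rotation vector, rad) and "tvec" (3), from world to camera coordinates, as OpenCV has them. Camera axes: x right, y down, z forward; pixel columns grow to the right and rows downward; lengths in m; the calibration is good to about 2 mm. A picture is of the moment at which its call begins. There is no depth.
- close_job(): hands the job in; it is judged then, once.
Trained networks look in the newest picture that a camera, given by its name, has taken for a name from the list of things; names that differ only in an ending like _2 or _b are one class to them, and where a whole thing is asked for, a point or a joint stands for the part that bears it (a point fixed in the world has none). Each returns a list of dicts, best first, with "confidence" (0 to 1); they miss things now and then, are a little off and sometimes report something else, mostly with a low value. They report only what shows in the picture. A call takes as long as a camera call. They do not tell look-alikes from the thing itself.
- look_for(camera, target): "position" ([x, y, z] in m, in world coordinates, good to about 4 mm: the middle of the surface that is visible of it).
- cut_out(camera, target): "region" (400x640 bool, what is visible of it).
- pinpoint(camera, target): "position" ([x, y, z] in m, in world coordinates, good to about 4 mm: a listed point, or the origin of a listed thing).
The state is a dict: "time": time; "joint_pos": joint angles; "qd": joint speeds; "effort": joint torques, N m; "tool_pos": TCP position; "ee_rot": TCP orientation; "force": force on the tool from outside, world axes, zero at the start; "wrist_torque": the same for the moment, N m; "width": finger opening in m; "grasp_force": force on a finger pad.
Only numpy, scipy, OpenCV 4.12 (cv2) and the standard library are available. Lean on these libraries where they do the work, as an engineer would, in place of code of your own. Each camera call takes 0.05 s, during which the arm holds its last target. There are 200 camera calls.

## Working session

There is one attempt and no reset: what is moved stays moved. The work goes in short steps, Python scripts to look and compute and a shell command to move; the robot and the scene stay as the last step left them, time stands still between calls to the robot, and variables do not carry over. Pictures are saved under pics/ and viewed, at most 10 in all, crops included, and the job is handed in when it is done.

```bash
mkdir -p pics; cat > h.py <<'E'
from station import *
import numpy as np, cv2
from scipy.spatial.transform import Rotation as R
def cam(f):
    h=f["color"].shape[0]; fo=h/2/np.tan(np.radians(f["vfov"])/2)
    return np.array([[fo,0,f["cx"]],[0,fo,f["cy"]],[0,0,1.]])
def proj(f,p):
    return cv2.projectPoints(np.array(p,float).reshape(-1,1,3),np.array(f["rvec"],float),np.array(f["tvec"],float),cam(f),None)[0].reshape(-1,2)
def ray(f,uv,z):
    Rm=cv2.Rodrigues(np.array(f["rvec"],float))[0]; c=-Rm.T@np.array(f["tvec"],float)
    d=Rm.T@np.linalg.inv(cam(f))@np.array([uv[0],uv[1],1.])
    return c+d*(z-c[2])/d[2]
def save(n,im): cv2.imwrite("pics/"+n,np.ascontiguousarray(im[:,:,::-1]))
E
python3 - <<'E'
from h import *
s=get_state(); print(s)
ims=[]
for c in ["scene","side"]:
    f=grab_frame(c); ims.append(f["color"]); save(c+"0.png",f["color"])
    for t in ["speckled_centre","brown_centre","white_centre","gauge","gauge_mark"]:
        for d in pinpoint(c,t): print(c,t,round(d["confidence"],2),np.round(d["position"],3),np.round(proj(f,d["position"])[0]))
E
```

```text
{'time': 0.0, 'joint_pos': array([ 1.19542771,  0.43521986,  0.02493828,  1.57412124, -0.01158316,
        1.13399075, -0.07510615]), 'qd': array([-0.00037516, -0.00088395,  0.00047521,  0.0005855 ,  0.00023731,
       -0.0003277 , -0.0010858 ]), 'effort': array([-7.25806894e-04, -6.70469642e+01,  1.02487240e+00, -3.16205764e+01,
        1.55259931e-02,  1.23717485e-02, -3.71683910e-06]), 'tool_pos': array([ 0.16819335, -0.6014069 ,  0.23051817]), 'ee_rot': array([-7.76755245e-04,  9.90716308e-01,  1.35943228e-01, -1.79847650e-04]), 'force': array([ 0.36792849,  1.02411085, -0.24614224]), 'wrist_torque': array([-0.0093258 ,  0.03225922, -0.0205965 ]), 'grasp_force': 0.0, 'width': 0.08537438406484678}
scene speckled_centre 0.74 [0.474 0.058 0.019] [330. 240.]
scene speckled_centre 0.74 [0.34  0.196 0.016] [350. 289.]
scene speckled_centre 0.63 [0.426 0.144 0.018] [328. 264.]
scene speckled_centre 0.42 [ 0.538 -0.121  0.006] [344. 208.]
scene brown_centre 0.63 [0.547 0.201 0.014] [271. 261.]
scene white_centre 0.56 [0.444 0.295 0.013] [283. 299.]
scene gauge 0.81 [ 0.626 -0.122  0.002] [317. 201.]
scene gauge 0.71 [ 0.766 -0.355 -0.001] [319. 164.]
scene gauge_mark 0.91 [ 0.703 -0.341  0.004] [333. 168.]
scene gauge_mark 0.68 [ 0.543 -0.116  0.006] [341. 208.]
side speckled_centre 0.81 [0.43  0.145 0.018] [292. 176.]
side speckled_centre 0.79 [0.343 0.197 0.02 ] [267. 168.]
side speckled_centre 0.57 [0.471 0.06  0.016] [304. 190.]
side brown_centre 0.5 [0.546 0.196 0.016] [327. 167.]
side white_centre 0.48 [0.442 0.295 0.01 ] [297. 155.]
side gauge 0.81 [ 0.621 -0.124  0.002] [359. 230.]
side gauge 0.64 [ 0.767 -0.357 -0.001] [432. 293.]
side gauge_mark 0.71 [ 0.538 -0.124  0.002] [329. 230.]
side gauge_mark 0.58 [ 0.7   -0.347  0.005] [403. 289.]
```

View pics/scene0.png

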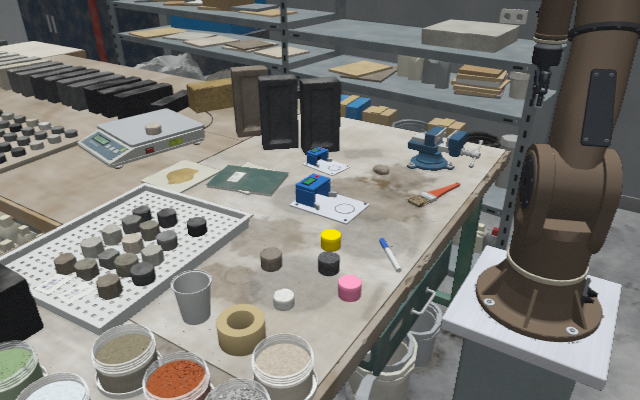

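```bash
python3 - <<'E'
import cv2,numpy as np
a=cv2.imread("pics/scene0.png")[150:320,240:420]; b=cv2.imread("pics/side0.png")[140:310,240:460]
a=cv2.resize(a,(423,400),interpolation=2)[:, :]; b=cv2.resize(b,(376,290),interpolation=2)
o=np.zeros((400,800,3),np.uint8); o[:,:423]=a; o[:290,424:]=b; cv2.imwrite("pics/crop0.png",o)
E
```

```text
(no output)
```

View pics/crop0.png

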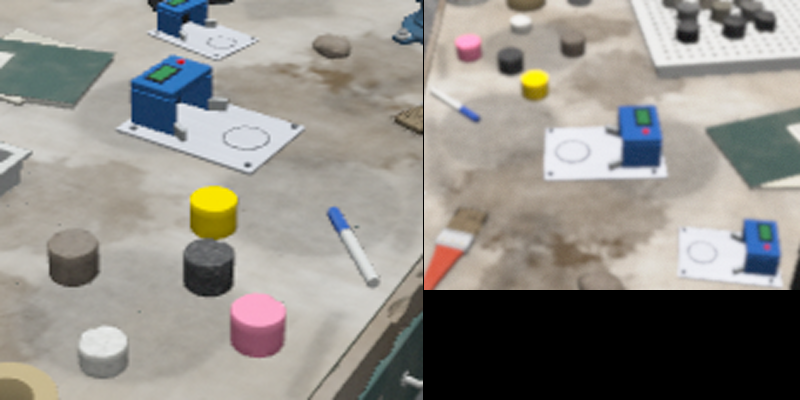

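The puck-shaped candidates in the scene picture are:
- **Pink:** (350,289)
- **Yellow:** (330,240)
- **Black with white flecks:** (328,264)
- **Brown:** (271,261)
- **White:** (283,299)
- **Black tray pucks:** for example (197,226)

The crop shows the white flecks on (328,264), so I choose that one, at about (0.428, 0.145). The larger gauge is the nearer one, with its ring at (343,208).

```bash
cat >> h.py <<'E'
def togo(p,yaw):
    s=get_state(); q=np.array(s["ee_rot"]); r=R.from_quat(q[[1,2,3,0]])
    t=R.from_euler("z",yaw)*R.from_matrix(np.diag([1.,-1,-1]))
    d=r.inv()*t
    print("t",round(s["time"],2),"pos",np.round(s["tool_pos"],4),"rotvec tool",np.round(d.as_rotvec(),4),"shift cm after turn",np.round(t.inv().apply(np.array(p)-s["tool_pos"])*100,2),"F",np.round(s["force"],1),"w",round(s["width"],4))
E
python3 - <<'E'
from h import *
f=grab_frame("scene")
for uv in [(430,165),(410,150),(475,150),(440,200),(412,200)]: print(uv,ray(f,uv,0).round(3))
togo([0.5,-0.12,0.25],-0.02)
E
```

```text
(430, 165) [ 0.447 -0.544  0.   ]
(410, 150) [ 0.556 -0.63   0.   ]
(475, 150) [ 0.36  -0.755 -0.   ]
(440, 200) [ 0.331 -0.322  0.   ]
(412, 200) [ 0.4   -0.279  0.   ]
t 0.65 pos [ 0.1684 -0.6019  0.2313] rotvec tool [ 1.000e-04 -0.000e+00  2.927e-01] shift cm after turn [ 32.19 -48.84  -1.87] F [ 0.5 -0.5 -0.3] w 0.0853
```

```bash
python3 -m pendant '[[0,0,0.0976,0,-3,0,0],[0,0,0.0976,0,-3,0,0],[0,0,0.0976,0,-3,0,0],[0,0,0,1.8,-3.5,0,0],[0,0,0,1.8,-3.5,0,0]]'
python3 -m pendant '[[0,0,0,2.4,-3.2,0,0],[0,0,0,2.4,-3.2,0,0],[0,0,0,2.4,-3.2,0,0],[0,0,0,2.4,-3.2,0,0],[0,0,0,2.4,-3.2,0,0]]'
python3 - <<'E'
from h import *
togo([0.48,-0.12,0.25],-0.02)
E
```

```text
time: 1.07
tool_pos: [0.1892, -0.4433, 0.2314]
ee_rot: [0.0, 1.0, -0.012, -0.0]
force: [1.7, -0.8, -0.0]
width: 0.0851
grasp_force: 0.0
time: 1.48
tool_pos: [0.3141, -0.2851, 0.2317]
ee_rot: [0.0, 1.0, -0.01, 0.0]
force: [0.9, -0.2, -0.3]
width: 0.0853
grasp_force: 0.0
t 1.48 pos [ 0.3141 -0.2851  0.2317] rotvec tool [ 0.0008 -0.0007 -0.0003] shift cm after turn [ 16.25 -16.84  -1.83] F [ 0.9 -0.2 -0.3] w 0.0853
```

```bash
python3 -m pendant '[[0,0,0,2.5,-2.7,-0.3,0],[0,0,0,2.5,-2.7,-0.3,0],[0,0,0,2.5,-2.7,-0.3,0],[0,0,0,2.5,-2.7,-0.3,0],[0,0,0,2.5,-2.7,-0.3,0]]'
python3 -m pendant '[[0,0,0,2,-2.7,0,0],[0,0,0,0,0,0,0],[0,0,0,0,0,0,0]]'
python3 - <<'E'
from h import *
togo([0.48,-0.12,0.25],-0.02)
f=grab_frame("wrist"); save("wrist1.png",f["color"])
print(np.round(f["rvec"],3),np.round(f["tvec"],3))
for t in ["gauge","gauge_mark","speckled_centre"]:
    for d in pinpoint("wrist",t): print(t,round(d["confidence"],2),np.round(d["position"],4),np.round(proj(f,d["position"])[0]))
E
```

```text
time: 1.9
tool_pos: [0.442, -0.1528, 0.2468]
ee_rot: [0.0, 1.0, -0.01, 0.0]
force: [0.4, -1.1, 0.6]
width: 0.0854
grasp_force: 0.0
time: 2.15
tool_pos: [0.4625, -0.1259, 0.2463]
ee_rot: [-0.0, 1.0, -0.008, 0.0]
force: [-0.8, -0.0, 0.0]
width: 0.0852
grasp_force: 0.0
t 2.15 pos [ 0.4625 -0.1259  0.2463] rotvec tool [-0.0005 -0.0003  0.0041] shift cm after turn [ 1.74 -0.63 -0.37] F [-0.8 -0.   0. ] w 0.0852
[-2.031  2.059  0.341] [-0.118  0.392  0.544]
gauge 0.9 [ 0.6244 -0.1203  0.0011] [318.  34.]
gauge_mark 0.93 [ 0.5345 -0.1224  0.0065] [321. 111.]
speckled_centre 0.87 [0.3448 0.2019 0.0185] [104. 249.]
speckled_centre 0.72 [0.4735 0.0575 0.0142] [188. 161.]
speckled_centre 0.62 [0.4256 0.1447 0.0205] [129. 197.]
```

View pics/wrist1.png

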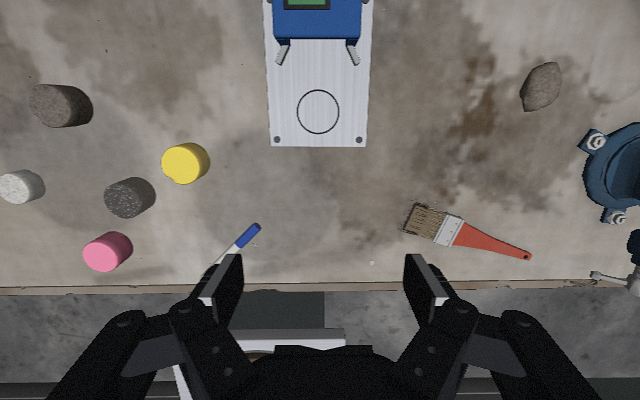

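Wrist view: the speckled puck is at (130,197), the yellow at (185,163) and the pink at (108,252). The gauge's ring is at (318,111), with the plate's front edge at row 147. Next I fit the ring and plate edges for the gauge's yaw.

```bash
python3 - <<'E'
from h import *
f=grab_frame("wrist"); g=cv2.cvtColor(f["color"],cv2.COLOR_RGB2GRAY).astype(float)
# ring
sub=g[85:136,290:348]; m=(sub<120).astype(np.uint8)
pts=np.argwhere(m)[:,::-1]+[290,85]
w=np.array([ray(f,p,0.006)[:2] for p in pts])
A=np.c_[2*w,np.ones(len(w))]; s=np.linalg.lstsq(A,(w**2).sum(1),rcond=None)[0]
print("ring",s[:2],"r",np.sqrt(s[2]+s[0]**2+s[1]**2),len(w))
# plate edges by gradient
def line(P): P=np.array(P); v=np.linalg.svd(P-P.mean(0))[2][0]; return P.mean(0),np.degrees(np.arctan2(v[1],v[0]))
L=[];Rr=[];F=[]
G=cv2.GaussianBlur(g,(3,3),0)
for r in range(75,140):
    L.append(ray(f,(255+np.argmax(np.diff(G[r,255:285]))+.5,r),0.006)[:2])
    Rr.append(ray(f,(355+np.argmin(np.diff(G[r,355:385]))+.5,r),0.006)[:2])
for c in range(280,358): F.append(ray(f,(c,141+np.argmin(np.diff(G[141:155,c]))+.5),0.006)[:2])
for P in (L,Rr,F): print(line(P))
# puck: mask
for d in cut_out("wrist","speckled_centre"):
    ys,xs=np.nonzero(d["region"]); print(round(d["confidence"],2),xs.mean(),ys.mean(),f["color"][d["region"]].mean(0).round())
togo([0.427,0.1447,0.12],-0.02)
E
```

```text
ring [ 0.53397312 -0.11816933] r 0.02687551053162074 197
(array([ 0.53899044, -0.05548059]), np.float64(-177.147462876739))
(array([ 0.53644376, -0.1825513 ]), np.float64(178.94398068723902))
(array([ 0.49001809, -0.12210742]), np.float64(-91.15310199262728))
0.88 127.47011706715958 196.69685767097965 [78. 75. 72.]
0.87 183.039190897598 161.86409608091023 [189. 172.  82.]
0.66 105.89223560910308 251.190093708166 [165. 101. 121.]
t 2.45 pos [ 0.4609 -0.1288  0.2463] rotvec tool [ 0.0004  0.0002 -0.0022] shift cm after turn [ -3.93 -27.28  12.63] F [-0.3  0.6  0.6] w 0.0854
```

```bash
python3 -m pendant '[[0,0,-0.02,-0.5,-4,0,0],[0,0,0,-0.5,-4,0,0],[0,0,0,-0.5,-4,0,0],[0,0,0,-0.5,-4,0,0],[0,0,0,-0.5,-4,0,0]]'
python3 -m pendant '[[0,0,0,-0.5,-3.6,2,0],[0,0,0,-0.4,-3.5,3,0],[0,0,0,0,0,3.8,0],[0,0,0,0,0,0,0],[0,0,0,0,0,0,0]]'
python3 - <<'E'
from h import *
f=grab_frame("wrist"); save("wrist2.png",f["color"])
for c in ["wrist","side","scene"]:
    if c!="wrist": grab_frame(c)
    for d in pinpoint(c,"speckled_centre"): print(c,round(d["confidence"],2),np.round(d["position"],4))
togo([0.427,0.1447,0.003],0)
E
```

```text
time: 2.87
tool_pos: [0.4368, 0.0732, 0.2466]
ee_rot: [0.0, 1.0, -0.001, 0.0]
force: [1.0, 1.2, 0.5]
width: 0.0856
grasp_force: 0.0
time: 3.28
tool_pos: [0.4276, 0.1388, 0.1604]
ee_rot: [0.001, 1.0, -0.0, -0.002]
force: [0.1, 0.6, 1.0]
width: 0.0856
grasp_force: 0.0
wrist 0.88 [0.4761 0.0568 0.017 ]
wrist 0.82 [0.345  0.1986 0.0195]
wrist 0.73 [0.4284 0.1438 0.0164]
side 0.75 [0.4716 0.0597 0.0171]
side 0.62 [0.4306 0.1438 0.0166]
side 0.56 [0.3427 0.1938 0.02  ]
scene 0.98 [0.4737 0.0566 0.0178]
scene 0.97 [0.4267 0.1416 0.0177]
scene 0.78 [0.338  0.1937 0.0199]
t 3.58 pos [0.4299 0.1394 0.1627] rotvec tool [-0.0004 -0.0026 -0.0019] shift cm after turn [-0.29 -0.53 15.97] F [ 0.1 -0.7 -1.7] w 0.0854
```

View pics/wrist2.png

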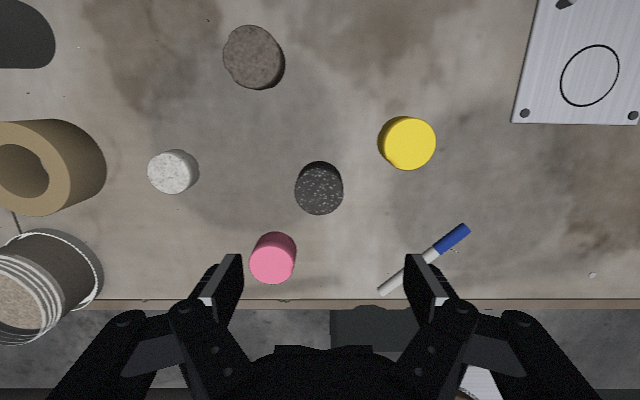

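The flecked puck is at (319,188), between the finger lines, with pink at (273,258) and yellow at (408,142) clear of the finger paths. I go down to it.

```bash
python3 -m pendant '[[0,0,0,-0.2,-0.4,3,0],[0,0,0,0,0,3.5,0],[0,0,0,0,0,3.5,0],[0,0,0,0,0,0,0],[0,0,0,0,0,0,0]]'
python3 - <<'E'
from h import *
togo([0.428,0.1433,0.003],0)
E
```

```text
time: 4.0
tool_pos: [0.4261, 0.1434, 0.0612]
ee_rot: [0.001, 1.0, -0.0, -0.001]
force: [0.5, 0.4, 0.4]
width: 0.0858
grasp_force: 0.0
t 4.0 pos [0.4261 0.1434 0.0612] rotvec tool [ 0.0011  0.0026 -0.0001] shift cm after turn [0.19 0.01 5.82] F [0.5 0.4 0.4] w 0.0858
```

```bash
python3 -m pendant '[[0,0,0,0.2,0,2.5,0],[0,0,0,0,0,2,0],[0,0,0,0,0,1.2,0],[0,0,0,0,0,0,0],[0,0,0,0,0,0,0]]'
python3 -m pendant '[[0,0,0,0,0,0,1],[0,0,0,0,0,0,1],[0,0,0,0,0,0,1],[0,0,0,0,0,0,1],[0,0,0,0,0,0,1]]'
python3 -m pendant '[[0,0,0,0,0,0,1],[0,0,0,0,0,0,1],[0,0,0,0,0,0,1],[0,0,0,0,0,0,1],[0,0,0,0,0,0,1]]'
```

```text
time: 4.42
tool_pos: [0.4301, 0.1443, 0.006]
ee_rot: [-0.0, 1.0, -0.0, 0.001]
force: [-0.3, -0.5, 0.7]
width: 0.0854
grasp_force: 0.0
time: 4.83
tool_pos: [0.4296, 0.1441, 0.0057]
ee_rot: [-0.0, 1.0, -0.0, 0.001]
force: [-2.8, -1.5, 17.5]
width: 0.0482
grasp_force: 59.4
time: 5.25
tool_pos: [0.4296, 0.1441, 0.0058]
ee_rot: [-0.0, 1.0, -0.0, 0.001]
force: [-3.2, -1.1, 16.5]
width: 0.048
grasp_force: 59.4
```

```bash
python3 -m pendant '[[0,0,0,0,0,-1.5,1],[0,0,0,0,0,-3.5,1],[0,0,0,0,0,-3.5,1],[0,0,0,0,0,-1.5,1],[0,0,0,0,0,0,1]]'
python3 - <<'E'
from h import *
f=grab_frame("wrist"); w=f["color"]; f=grab_frame("side"); s=f["color"]
p=proj(f,get_state()["tool_pos"])[0].astype(int); print(p)
c=s[max(0,p[1]-60):p[1]+60,max(0,p[0]-60):p[0]+60]
c=cv2.resize(c,(360,360),interpolation=2); w=cv2.resize(w[180:400,180:460],(440,346))
o=np.zeros((360,800,3),np.uint8); o[:346,:440]=w; o[:,440:]=c; save("held.png",o)
togo([0.534,-0.119,0.12],0)
E
```

```text
time: 5.67
tool_pos: [0.4308, 0.1448, 0.108]
ee_rot: [-0.001, 1.0, -0.0, 0.003]
force: [0.2, -0.1, -0.8]
width: 0.0482
grasp_force: 63.0
[290 152]
t 5.77 pos [0.4291 0.1437 0.1048] rotvec tool [-0.0001 -0.0017 -0.0006] shift cm after turn [10.49 26.27 -1.52] F [ 0.   0.4 -1.5] w 0.0481
```

View pics/held.png

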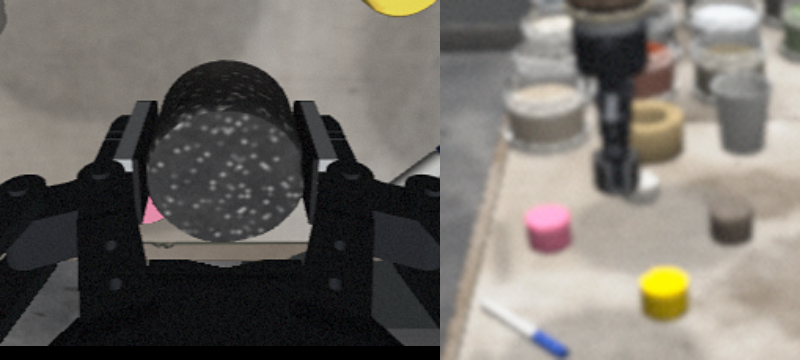

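The puck is held squarely between the pads, upright, and nothing else was touched. I carry it to the ring.

```bash
python3 -m pendant '[[0,0,0,1.5,3.7,-0.3,1],[0,0,0,1.5,3.7,-0.3,1],[0,0,0,1.5,3.7,-0.3,1],[0,0,0,1.5,3.7,-0.3,1],[0,0,0,1.5,3.7,-0.3,1]]'
python3 -m pendant '[[0,0,0,1.5,3.7,0,1],[0,0,0,1.5,3.2,0,1],[0,0,0,0,0.8,0,1],[0,0,0,0,0,0,1],[0,0,0,0,0,0,1]]'
python3 - <<'E'
from h import *
f=grab_frame("wrist"); save("w4.png",f["color"])
for t in ["gauge","gauge_mark"]:
    for d in pinpoint("wrist",t): print(t,round(d["confidence"],2),np.round(d["position"],4))
for c in ["side","scene"]:
    grab_frame(c)
    for t in ["gauge","gauge_mark"]:
        print(c,[(round(d["confidence"],2),np.round(d["position"],4)) for d in pinpoint(c,t)])
togo([0.534,-0.120,0.0127],0)
E
```

```text
time: 6.18
tool_pos: [0.5031, -0.0431, 0.1179]
ee_rot: [0.0, 1.0, 0.0, -0.001]
force: [1.5, -0.0, -1.3]
width: 0.0482
grasp_force: 62.9
time: 6.6
tool_pos: [0.5326, -0.1179, 0.1177]
ee_rot: [-0.0, 1.0, -0.001, -0.001]
force: [-0.1, 1.0, -1.5]
width: 0.0479
grasp_force: 62.9
gauge 0.82 [ 0.625 -0.122  0.001]
gauge_mark 0.72 [ 0.5341 -0.1217  0.0057]
side [(0.79, array([ 0.7668, -0.3567, -0.0028])), (0.63, array([ 0.6203, -0.123 ,  0.0021]))]
side [(0.71, array([ 0.7033, -0.3465,  0.0064])), (0.56, array([ 0.5359, -0.1229,  0.0014]))]
scene [(0.89, array([ 6.207e-01, -1.217e-01, -2.000e-04])), (0.82, array([ 0.7621, -0.3549, -0.0019]))]
scene [(0.71, array([ 0.5385, -0.1185,  0.0045])), (0.6, array([ 0.706 , -0.3413,  0.0036]))]
t 7.05 pos [ 0.5337 -0.1176  0.1194] rotvec tool [ 0.0001 -0.0002  0.0007] shift cm after turn [ 0.03  0.24 10.67] F [ 0.2  0.5 -1.5] w 0.0481
```

View pics/w4.png

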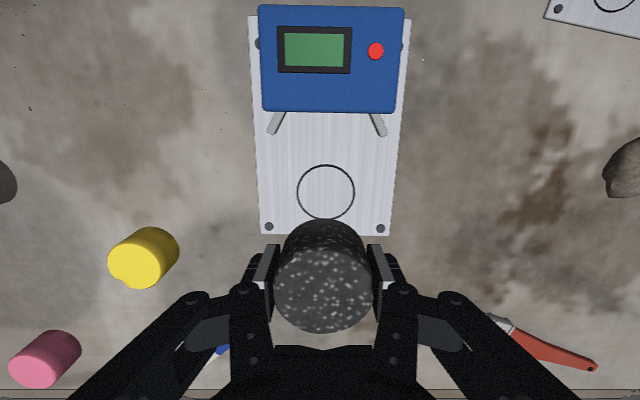

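Ring centre is at about (326,192), the head's front edge runs from (262,111) to (395,113), and the puck is still upright. I refine the gauge's axis from this close picture.

```bash
python3 - <<'E'
from h import *
f=grab_frame("wrist"); im=f["color"].astype(int); g=cv2.cvtColor(f["color"],cv2.COLOR_RGB2GRAY).astype(float)
m=g[160:216,292:360]<110; pts=np.argwhere(m)[:,::-1]+[292,160]
w=np.array([ray(f,p,0.006)[:2] for p in pts]); A=np.c_[2*w,np.ones(len(w))]; s=np.linalg.lstsq(A,(w**2).sum(1),rcond=None)[0]
print("ring",s[:2],np.sqrt(s[2]+s[0]**2+s[1]**2))
# blue head: front bottom edge & side edges
b=((im[:,:,2]-im[:,:,0])>60).astype(np.uint8)
b[:, :240]=0; b[:,420:]=0; b[130:]=0
P=[]
for c in range(272,386): 
    r=np.nonzero(b[:,c])[0]
    if len(r): P.append(ray(f,(c,r.max()+.5),0.052)[:2])
P=np.array(P); k=np.polyfit(P[:,1],P[:,0],1); print("front edge x mean",P.mean(0),"yaw deg",-np.degrees(np.arctan(k[0])))
L=[ray(f,(np.nonzero(b[r])[0].min()-.5,r),0.066)[:2] for r in range(20,85)]
Q=[ray(f,(np.nonzero(b[r])[0].max()+.5,r),0.066)[:2] for r in range(20,85)]
for E in (L,Q):
    E=np.array(E); print("side",E.mean(0),np.degrees(np.arctan(np.polyfit(E[:,0],E[:,1],1)[0])))
G=cv2.GaussianBlur(g,(3,3),0)
L=[ray(f,(245+np.argmax(np.diff(G[r,245:275]))+.5,r),0.006)[:2] for r in range(140,215)]
Q=[ray(f,(380+np.argmin(np.diff(G[r,380:412]))+.5,r),0.006)[:2] for r in range(140,215)]
for E in (L,Q):
    E=np.array(E); print("plate",np.median(E,0),np.degrees(np.arctan(np.polyfit(E[:,0],E[:,1],1)[0])))
E
```

```text
ring [ 0.53401414 -0.1183174 ] 0.02687968178838673
front edge x mean [ 0.60906824 -0.1197186 ] yaw deg -1.007771635474707
side [ 0.64600142 -0.07694126] -0.9019953251944914
side [ 0.6462673  -0.16361923] -1.1718487579953232
plate [ 0.55040992 -0.054931  ] -0.9740368633796432
plate [ 0.55079161 -0.18275062] -1.0215500424911572
```

```bash
python3 -m pendant '[[0,0,0.0175,0,0,2,1],[0,0,0,0,0,3.5,1],[0,0,0,0,0,2,1],[0,0,0,0,0,0,1],[0,0,0,0,0,0,1]]'
python3 - <<'E'
from h import *
togo([0.534,-0.118,0.013],-0.0175)
E
```

```text
time: 7.52
tool_pos: [0.5331, -0.1178, 0.0439]
ee_rot: [-0.0, 1.0, -0.009, -0.001]
force: [-0.4, 0.1, 0.1]
width: 0.0479
grasp_force: 62.9
t 7.52 pos [ 0.5331 -0.1178  0.0439] rotvec tool [-0.0004  0.0021  0.0003] shift cm after turn [0.09 0.02 3.09] F [-0.4  0.1  0.1] w 0.0479
```

```bash
python3 -m pendant '[[0,0,0,0.1,0,1.5,1],[0,0,0,0,0,1,1],[0,0,0,0,0,0.5,1],[0,0,0,0,0,0,1],[0,0,0,0,0,0,1]]'
python3 -m pendant '[[0,0,0,0,0,0.1,1],[0,0,0,0,0,0,1]]'
```

```text
time: 7.93
tool_pos: [0.535, -0.1181, 0.0148]
ee_rot: [0.0, 1.0, -0.009, 0.0]
force: [0.0, 1.0, -0.0]
width: 0.048
grasp_force: 62.9
time: 8.1
tool_pos: [0.5351, -0.1182, 0.0138]
ee_rot: [0.0, 1.0, -0.009, 0.0]
force: [-0.3, 0.5, -0.6]
width: 0.0478
grasp_force: 62.9
```

```bash
python3 -m pendant '[[0,0,0,0,0,0.1,1],[0,0,0,0,0,0,1]]'
python3 -m pendant '[[0,0,0,0,0,0.1,1],[0,0,0,0,0,0,1]]'
```

```text
time: 8.27
tool_pos: [0.5349, -0.1182, 0.0125]
ee_rot: [0.0, 1.0, -0.009, 0.0]
force: [-0.0, 0.3, -1.4]
width: 0.048
grasp_force: 62.9
time: 8.43
tool_pos: [0.5349, -0.1182, 0.0119]
ee_rot: [0.0, 1.0, -0.009, 0.0]
force: [-1.9, 0.6, 6.4]
width: 0.0483
grasp_force: 63.7
```

```bash
python3 -m pendant '[[0,0,0,0,0,0,0.3],[0,0,0,0,0,0,0],[0,0,0,0,0,0,0],[0,0,0,0,0,0,0],[0,0,0,0,0,0,0]]'
python3 -m pendant '[[0,0,0,0,0,-2,0],[0,0,0,0,0,-3,0],[0,0,0,-2,0,-2,0.5],[0,0,0,-3.2,0,0,0.76],[0,0,0,0,0,0,0.76]]'
python3 - <<'E'
from h import *
f=grab_frame("wrist"); save("w5.png",f["color"])
for d in pinpoint("wrist","speckled_centre"): print(round(d["confidence"],2),np.round(d["position"],4))
togo([0.534-0.053,-0.117,0.018],-0.0175)
E
```

```text
time: 8.85
tool_pos: [0.5347, -0.1181, 0.0112]
ee_rot: [-0.0, 1.0, -0.009, -0.0]
force: [0.6, 0.4, -0.6]
width: 0.0852
grasp_force: 0.0
time: 9.27
tool_pos: [0.4773, -0.1175, 0.0816]
ee_rot: [0.001, 1.0, -0.009, -0.002]
force: [-2.1, 0.2, -0.5]
width: 0.0517
grasp_force: 0.0
0.89 [0.4719 0.0578 0.0175]
0.65 [ 0.5336 -0.1189  0.0279]
t 9.37 pos [ 0.4817 -0.1175  0.0815] rotvec tool [ 0.0006  0.0003 -0.0005] shift cm after turn [-0.07 -0.05  6.35] F [ 0.7  0.3 -0.4] w 0.0362
```

View pics/w5.png

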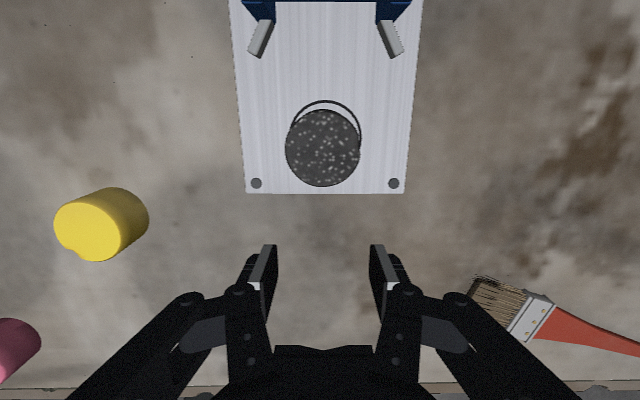

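The puck stands flat on the ring, top at (323,147), with the guides at (260,38) and (390,38). I lower the half-shut fingers behind it.

```bash
python3 -m pendant '[[0,0,0,0,0,3,0.76],[0,0,0,0,0,2.2,0.76],[0,0,0,0,0,1.3,0.76],[0,0,0,0,0,0,0.76],[0,0,0,0,0,0,0.76]]'
python3 -m pendant '[[0,0,0,0.8,0,0,0.76],[0,0,0,0.8,0,0,0.76],[0,0,0,0.6,0,0,0.76],[0,0,0,0.6,0,0,0.76],[0,0,0,0,0,0,0.76]]'
python3 - <<'E'
from h import *
togo([0.590,-0.1193,0.018],-0.0175)
f=grab_frame("wrist")
for d in pinpoint("wrist","speckled_centre"): print(round(d["confidence"],2),np.round(d["position"],4))
save("w6.png",f["color"])
E
```

```text
time: 9.78
tool_pos: [0.483, -0.1169, 0.0157]
ee_rot: [-0.0, 1.0, -0.009, -0.001]
force: [-0.8, 0.3, 0.9]
width: 0.0201
grasp_force: 0.0
time: 10.2
tool_pos: [0.5129, -0.1177, 0.0169]
ee_rot: [0.0, 1.0, -0.009, 0.001]
force: [0.8, -0.4, -0.1]
width: 0.0205
grasp_force: 0.0
t 10.2 pos [ 0.5129 -0.1177  0.0169] rotvec tool [ 0.     -0.0024 -0.0001] shift cm after turn [ 7.71  0.03 -0.11] F [ 0.8 -0.4 -0.1] w 0.0205
0.95 [0.4707 0.0584 0.0161]
0.82 [ 0.5445 -0.12    0.0251]
```

View pics/w6.png

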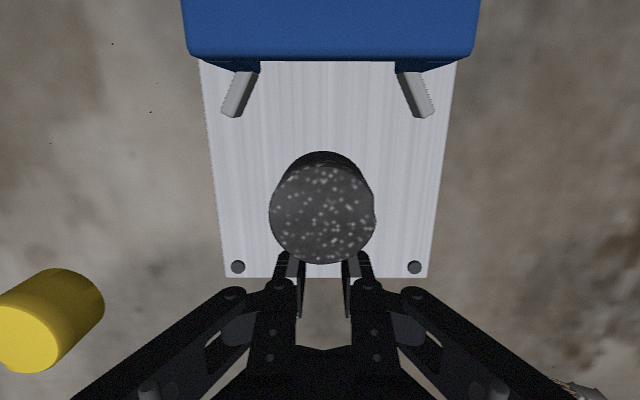

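The puck, at (323,210), is cradled by the two fingertips and moving straight down the middle of the guides, still upright. I keep pushing.

```bash
python3 -m pendant '[[0,0,0,1,0,0,0.76],[0,0,0,1,0,0,0.76],[0,0,0,1,0,0,0.76],[0,0,0,1,0,0,0.76],[0,0,0,0.8,0,0,0.76]]'
python3 -m pendant '[[0,0,0,0.6,0,0,0.76],[0,0,0,0.6,0,0,0.76],[0,0,0,0.5,0,0,0.76],[0,0,0,0,0,0,0.76]]'
python3 - <<'E'
from h import *
togo([0.590,-0.1193,0.018],-0.0175)
E
```

```text
time: 10.72
tool_pos: [0.5604, -0.1185, 0.0163]
ee_rot: [-0.0, 1.0, -0.009, 0.0]
force: [-0.7, 0.6, -0.1]
width: 0.0208
grasp_force: 0.3
time: 11.05
tool_pos: [0.5769, -0.1187, 0.0163]
ee_rot: [-0.0, 1.0, -0.009, 0.001]
force: [0.1, -0.2, 0.1]
width: 0.0207
grasp_force: 0.0
t 11.05 pos [ 0.5769 -0.1187  0.0163] rotvec tool [-0.0001 -0.001   0.    ] shift cm after turn [ 1.31  0.03 -0.17] F [ 0.1 -0.2  0.1] w 0.0207
```

```bash
python3 -m pendant '[[0,0,0,0.4,0,0,0.76],[0,0,0,0.3,0,0,0.76],[0,0,0,0.2,0,0,0.76],[0,0,0,0,0,0,0.76]]'
python3 -m pendant '[[0,0,0,0.15,0,0,0.76],[0,0,0,0,0,0,0.76]]'
python3 -m pendant '[[0,0,0,0.1,0,0,0.76],[0,0,0,0,0,0,0.76]]'
```

```text
time: 11.38
tool_pos: [0.5852, -0.119, 0.0163]
ee_rot: [0.0, 1.0, -0.009, 0.0]
force: [-0.0, -0.1, 0.2]
width: 0.0206
grasp_force: 0.0
time: 11.55
tool_pos: [0.5863, -0.1191, 0.0163]
ee_rot: [0.0, 1.0, -0.009, 0.0]
force: [0.6, 0.0, 0.4]
width: 0.0211
grasp_force: 0.2
time: 11.72
tool_pos: [0.5873, -0.1191, 0.0163]
ee_rot: [0.0, 1.0, -0.009, -0.0]
force: [-1.3, -0.3, -0.2]
width: 0.0203
grasp_force: 0.3
```

```bash
python3 -m pendant '[[0,0,0,0.1,0,0,0.76],[0,0,0,0,0,0,0.76]]'
python3 -m pendant '[[0,0,0,0.1,0,0,0.76],[0,0,0,0,0,0,0.76]]'
python3 -m pendant '[[0,0,0,0.1,0,0,0.76],[0,0,0,0,0,0,0.76]]'
```

```text
time: 11.88
tool_pos: [0.5883, -0.1191, 0.0163]
ee_rot: [0.0, 1.0, -0.009, 0.0]
force: [-0.5, 0.3, -0.4]
width: 0.0205
grasp_force: 0.3
time: 12.05
tool_pos: [0.5894, -0.1191, 0.0163]
ee_rot: [0.0, 1.0, -0.009, 0.0]
force: [-0.7, 0.3, 0.5]
width: 0.0205
grasp_force: 0.3
time: 12.22
tool_pos: [0.5904, -0.1191, 0.0163]
ee_rot: [0.0, 1.0, -0.009, 0.0]
force: [0.0, 0.4, 0.5]
width: 0.0206
grasp_force: 0.3
```

```bash
python3 -m pendant '[[0,0,0,0.1,0,0,0.76],[0,0,0,0,0,0,0.76]]'
python3 -m pendant '[[0,0,0,0.1,0,0,0.76],[0,0,0,0,0,0,0.76]]'
python3 -m pendant '[[0,0,0,0.1,0,0,0.76],[0,0,0,0,0,0,0.76]]'
python3 - <<'E'
from h import *
f=grab_frame("wrist"); a=f["color"][130:400,140:500]
f=grab_frame("scene"); p=proj(f,[0.6,-0.12,0.03])[0].astype(int); b=cv2.resize(f["color"][p[1]-35:p[1]+35,p[0]-50:p[0]+50],(430,301),interpolation=2)
o=np.zeros((301,790,3),np.uint8); o[:270,:360]=a; o[:,360:]=b; save("push.png",o)
E
```

```text
time: 12.38
tool_pos: [0.5914, -0.1191, 0.0163]
ee_rot: [0.0, 1.0, -0.009, 0.0]
force: [-0.9, 0.4, 0.5]
width: 0.0208
grasp_force: 0.3
time: 12.55
tool_pos: [0.592, -0.1191, 0.0162]
ee_rot: [0.0, 1.0, -0.009, -0.0]
force: [-2.7, 0.0, 1.2]
width: 0.0208
grasp_force: 1.0
time: 12.72
tool_pos: [0.5921, -0.1191, 0.0161]
ee_rot: [0.0, 1.0, -0.009, -0.001]
force: [-4.7, -0.5, 3.2]
width: 0.0202
grasp_force: 2.8
```

View pics/push.png

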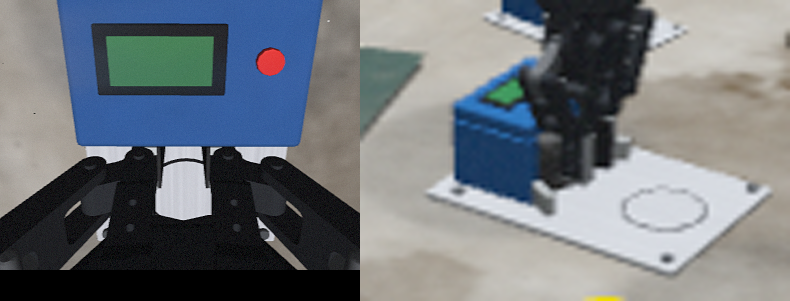

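The fingers stopped moving at 0.592 and force is building. One more firm push, then back off and check.

```bash
python3 -m pendant '[[0,0,0,0.2,0,0,0.76],[0,0,0,0,0,0,0.76]]'
python3 -m pendant '[[0,0,0,0.2,0,0,0.76],[0,0,0,0,0,0,0.76],[0,0,0,0,0,0,0.76]]'
python3 -m pendant '[[0,0,0,-1,0,0,0.76],[0,0,0,-3,0,0,0.76],[0,0,0,-4,0,0,0.76],[0,0,0,-2,0,-3,0.76],[0,0,0,-1,0,-3,0.76]]'
python3 -m pendant '[[0,0,0,-1,0,-3,0.76],[0,0,0,0,0,-1,0.76],[0,0,0,0,0,0,0.76]]'
python3 - <<'E'
from h import *
f=grab_frame("wrist"); w=f["color"]
pr=[proj(f,[0.624-0.025,-0.1199,0.042])[0],proj(f,[0.609,-0.12,0.066])[0]]; print(pr)
for d in pinpoint("wrist","speckled_centre"): print(round(d["confidence"],2),np.round(d["position"],4))
print([np.round(proj(f,[0.624-.025*np.cos(t),-0.1199+.025*np.sin(t),z])[0]) for z in(.006,.042) for t in(-.5,0,.5)])
u,v=pr[0].astype(int); a=cv2.resize(w[max(0,v-50):v+60,u-70:u+70],(390,306),interpolation=2)
f=grab_frame("scene"); p=proj(f,[0.6,-0.12,0.03])[0].astype(int); b=cv2.resize(f["color"][p[1]-35:p[1]+35,p[0]-45:p[0]+45],(390,303),interpolation=2)
o=np.zeros((306,790,3),np.uint8); o[:,:390]=a; o[:303,400:]=b; save("fin.png",o)
togo([0.5,-0.12,0.25],-0.0175)
E
```

```text
time: 12.98
tool_pos: [0.5923, -0.1192, 0.0158]
ee_rot: [0.0, 1.0, -0.009, -0.003]
force: [-10.6, 0.1, 7.8]
width: 0.0206
grasp_force: 6.5
time: 13.23
tool_pos: [0.5924, -0.1192, 0.0156]
ee_rot: [0.0, 1.0, -0.009, -0.005]
force: [-17.6, 1.3, 12.5]
width: 0.0202
grasp_force: 10.0
time: 13.65
tool_pos: [0.4824, -0.1171, 0.0753]
ee_rot: [-0.0, 1.0, -0.009, -0.003]
force: [1.4, -0.6, 0.9]
width: 0.0205
grasp_force: 0.0
time: 13.9
tool_pos: [0.4793, -0.1175, 0.1192]
ee_rot: [0.001, 1.0, -0.009, 0.003]
force: [1.0, -0.2, -0.7]
width: 0.0205
grasp_force: 0.0
[array([325.82428945,  47.33552088]), array([326.21632183,  21.22737945])]
0.94 [0.4718 0.0591 0.0167]
0.88 [0.3432 0.1973 0.0172]
0.62 [ 0.6277 -0.1222  0.025 ]
[array([340.,  51.]), array([325.,  56.]), array([311.,  52.]), array([343.,  42.]), array([326.,  47.]), array([309.,  43.])]
t 14.05 pos [ 0.4775 -0.1172  0.1156] rotvec tool [-0.0001  0.0001 -0.0003] shift cm after turn [  2.26   0.24 -13.44] F [ 0.3 -0.5 -0.3] w 0.0204
```

View pics/fin.png

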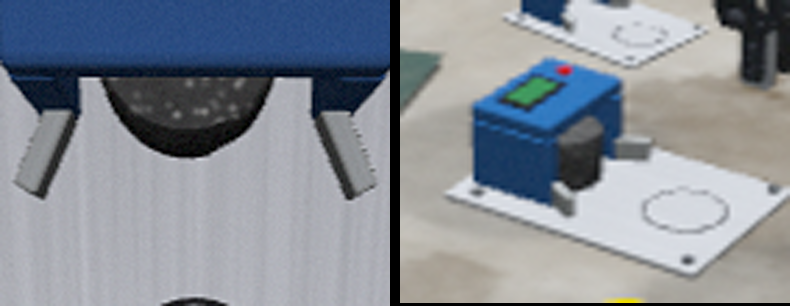

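In the close crop, the puck's top front edge is at row 46.7 and its base at row 56.3. A home puck should show 47.3 and 56.0, so it is fully home and flat. The fingers are clear of it.

```bash
python3 -c "
from station import *
print(close_job())"
```

```text
the job is handed in; nothing more can be done
None
```

The black flecked puck is fully home and flat in the larger blue gauge, the brown and white pucks were not touched, and the job was handed in at about 14 s of robot time.

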